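Riddle the bearing balls out, then tip the piston pins into the yellow bin

TASK

Lift the blue sieve basket by its black handle and shake it from side to side a little above the white drip tray until both small brass balls have dropped through its wire floor into the tray, with both steel piston pins still in the basket. Then tip the pins out over the basket's open end into the yellow bin, not the red one, and stand the empty basket upright again on the two drain bars of the drip tray.

Things in the scene. Friction and masses are not known exactly. Their poses are not given: they have to be found in the camera images.
- basket: blue sheet-metal sieve basket, 0.35 kg, 130 long (x), 75 wide (y), 120 high in mm. Origin: centre of its underside, z up. Open at its -x end (the mouth), wall at +x. Side walls 3 thick, 55 high, 69 apart inside. Floor: wires along x in pairs at y = -13 and +13, tops at z = 27, with three slots 17 wide between. Starts on the tray's drain bars, mouth facing world -x within 30 degrees
- basket_grip (a point): centre of the basket's black handle, at x 0, y 0, z 107 of the basket, axes as the basket's. The handle is a flat cross-bar 12 thick along x, 75 long along y, 26 tall; grip its two flat faces, the fingers closing along the basket's x
- basket_mouth (a point): middle of the mouth's edge, at x -65, y 0, z 34 of the basket, axes as the basket's. From x = -35 to here the floor wires ramp up by 9 mm (17 degrees): the pins stay in while the basket is level and roll out once the mouth is dipped well beyond that; 45 degrees or more is sure
- pin1: steel piston pin, a cylinder 22 in diameter, 66 long, 110 g, with dark ends; origin at its centre, its axis is its y. Starts lying across the basket's floor; rolls freely along it
- pin2: second steel piston pin, the same
- ball1: brass ball, 14 in diameter, 12 g; origin at its centre. Starts resting in the valley on a pair of floor wires; leaves it sideways (along the basket's y) at about 3 m/s2 or 16 degrees of sideways tilt and then drops through a slot
- ball2: second brass ball, the same
- drip_tray: white square drip tray, fixed, 200 x 200 x 40 high in mm, walls and floor 4 thick. Origin: centre of its underside. Two round steel drain bars, 8 thick, run along its y at x = -35 and +35, tops 30 above its origin; the basket's underside stands on them, its length across them (up to about 30 degrees askew), and balls roll beneath them
- yellow_bin: yellow open square bin for the pins, fixed, 200 x 200 x 60 high in mm, walls and floor 4 thick. Origin: centre of its underside. A red bin of the same size holding nuts stands nearby and is not the one; bin, red bin and tray swap places from start to start

How it is judged:
On the way, in this order (a step that is already met when the one before it is completed fails the run):
1. both brass balls lie in the drip tray while both pins are still in the basket and the basket is held at least 15 mm above the drain bars (x of ball1 in the frame of drip_tray between -0.1 and 0.1 m and y of ball1 in the frame of drip_tray between -0.1 and 0.1 m and z of ball1 in the frame of drip_tray between -0.005 and 0.02 m and x of ball2 in the frame of drip_tray between -0.1 and 0.1 m and y of ball2 in the frame of drip_tray between -0.1 and 0.1 m and z of ball2 in the frame of drip_tray between -0.005 and 0.02 m and x of pin1 in the frame of basket between -0.075 and 0.075 m and y of pin1 in the frame of basket between -0.045 and 0.045 m and z of pin1 in the frame of basket between 0.02 and 0.075 m and x of pin2 in the frame of basket between -0.075 and 0.075 m and y of pin2 in the frame of basket between -0.045 and 0.045 m and z of pin2 in the frame of basket between 0.02 and 0.075 m and z of basket in the frame of drip_tray above 0.045 m), for 0.2 s.
2. the basket is tipped by more than 25 degrees over the yellow bin (angle between basket's own z axis and vertical above 0.436 rad and horizontal distance between basket and yellow_bin below 0.2 m), for 0.1 s.
At the end, for the whole second after the job is handed in: Both pins at rest inside the yellow bin, both balls on the floor of the drip tray, and the basket standing still on the drain bars, upright within 10 degrees and within 60 mm of the tray's middle along each side (x of ball1 in the frame of drip_tray between -0.1 and 0.1 m and y of ball1 in the frame of drip_tray between -0.1 and 0.1 m and z of ball1 in the frame of drip_tray between -0.005 and 0.02 m and x of ball2 in the frame of drip_tray between -0.1 and 0.1 m and y of ball2 in the frame of drip_tray between -0.1 and 0.1 m and z of ball2 in the frame of drip_tray between -0.005 and 0.02 m and x of pin1 in the frame of yellow_bin between -0.1 and 0.1 m and y of pin1 in the frame of yellow_bin between -0.1 and 0.1 m and z of pin1 in the frame of yellow_bin between 0 and 0.055 m and x of pin2 in the frame of yellow_bin between -0.1 and 0.1 m and y of pin2 in the frame of yellow_bin between -0.1 and 0.1 m and z of pin2 in the frame of yellow_bin between 0 and 0.055 m and x of basket in the frame of drip_tray between -0.06 and 0.06 m and y of basket in the frame of drip_tray between -0.06 and 0.06 m and z of basket in the frame of drip_tray between 0.022 and 0.038 m and angle between basket's own z axis and vertical below 0.17 rad and linear speed of basket below 0.02 m/s and linear speed of each of pin1, pin2 below 0.05 m/s); the robot touches nothing.
It also fails if it takes over 61 s, if anything falls off the work surface, if the arm or the gripper's body presses on something with over 40 N, if the wrist force passes 120 N, or if a joint passes its speed limit or range.

ROBOT

A 6-joint arm with a two-finger parallel gripper is mounted at the origin on the work surface. World frame = base frame: x ahead of the robot, y to its left, z up, the work surface at z = 0. Lengths are in m, angles in rad, forces in N, time in s.
With the tool pointing down it reaches from about 0.3 to 0.825 m from the base axis. Payload 5.4 kg.
Tool frame: the origin (TCP) lies at the very end of the fingers, on their centre line; the grasp point (between the pads) lies 19 mm behind it; z points along the fingers, x is the direction in which the jaws open and shut, and the axes are right-handed (so a half turn about z gives the same grasp; the last joint's range is limited). The gripper opens to 92 mm and grips with 3 to 60 N. Pads are 20 mm wide; open, the fingers measure 128 mm over their backs; the gripper's body (75 mm by 189 mm) begins 69 mm behind the grasp point.
Start: joints at [-0.21, 0.158, 1.597, -0, 1.386, -0.21], TCP at [0.575, -0, 0.215] pointing down, gripper open.
Joint ranges: [-2.91, 2.91], [-0.94, 2.29], [0.18, 2.7], [-1.29, 4.43], [0.17, 2.64], [-3, 3]. Speed limits (rad/s): [2.57, 2.57, 3.14, 3.14, 3.14, 3.14].

INTERFACE

Orientations are given as a rotation vector (axis times angle).
In Python, from bench import ctrl gives the robot as it stands. The module is installed in compiled form; this text tells all that it offers.
- The arm moves only by the tool apply_moves, never from a script. Its argument "series" is a list of rows, each a list of 4 numbers: the shift along the tool's x, y, z in mm, then the turn about the tool's z in rad. A call has exactly 8 rows; each row is the pose to reach, as a shift and turn from the pose commanded when the call began, along the tool's axes at that moment; what a row does not reach only later rows make up. A row lasts 1/10 s, in which the tool goes at most 50 mm and 8.59 degrees, less where a joint would pass 70% of its speed; a pose out of reach is approached as far as the arm can. A call with a gripper value outside its range is refused whole. "hand" is the opening, from -1 (shut) to 1 (fully open), set as the call begins (left out, the last holds). The fingers move at their own pace and stop on an object; "squeeze" is the grip in N (left out, the last holds). Time passes only in rows, so rows that repeat a pose let the fingers close, or fill a call up. It gives the time, the measured TCP pose, the force and the opening at its end, in the units of the state.
- ctrl.observe(): the state, without advancing time (a new reading comes with each control period).
- ctrl.get_image(name): name is "scene" or "side" or "wrist"; returns the picture (384x512x3 uint8, red, green, blue); there is no depth.
- ctrl.get_calibration(name): a dict with "fx", "fy", "cx", "cy" (pixels), "extrinsics" (4x4, takes a point from camera to world coordinates). Camera axes: x right, y down, z forward; pixel columns grow to the right and rows downward; lengths in m; the calibration is good to about 2 mm. A picture is of the moment at which its call begins: read the wrist's pose just before it. get_calibration takes no time and is no camera call; for the wrist camera it gives the pose at the moment of the call.
- ctrl.sign_off(): hands the job in, once; it reports no verdict.
The state is a dict: "clock": time; "joint_positions": joint angles; "dq": joint speeds; "effort": joint torques, N m; "eef_pos": TCP position; "orientation": TCP orientation; "contact_force": force on the tool from outside, world axes, zero at the start; "ft_torque": the same for the moment, N m; "opening": opening from 0.0 (shut) to 1.0 (fully open).
Only numpy, scipy, OpenCV 4.12 (cv2) and the standard library are available. Lean on these libraries where they do the work, as an engineer would, in place of code of your own. Each camera call takes 0.05 s, during which the arm holds its last target. There are 200 camera calls.

## Working session

There is one attempt and no reset: what is moved stays moved. The work goes in short steps, Python scripts to look and compute and a tool call to move; the robot and the scene stay as the last step left them, time stands still between calls to the robot, and variables do not carry over. Pictures are saved under pics/ and viewed, about 8 in all and at most 12, crops included, and the job is handed in when it is done.

Besides the shell and the picture viewer there is one more tool, called after "Call:" by a JSON object that holds its "op" and its "data". apply_moves: Moves the arm, as the interface text tells. Its arguments: {"type":"object","properties":{"series":{"type":"array","items":{"type":"array","items":{"type":"number"}}},"hand":{"type":"number"},"squeeze":{"type":"number"}},"required":["series"]}

```bash
mkdir -p pics; cat > h.py <<'E'
import numpy as np, cv2
from bench import ctrl
def grab(n, f):
    im=ctrl.get_image(n); cv2.imwrite('pics/'+f, im[:,:,::-1]); return im
def ray(n, uv, z):
    c=ctrl.get_calibration(n); T=np.array(c['extrinsics'])
    d=T[:3,:3]@np.array([(uv[0]-c['cx'])/c['fx'],(uv[1]-c['cy'])/c['fy'],1]); o=T[:3,3]
    return o+d*(z-o[2])/d[2]
def proj(n,p):
    c=ctrl.get_calibration(n); T=np.linalg.inv(np.array(c['extrinsics'])); q=T[:3,:3]@np.array(p)+T[:3,3]
    return np.array([c['fx']*q[0]/q[2]+c['cx'], c['fy']*q[1]/q[2]+c['cy']])
E
python3 - <<'E'
from h import *
from scipy.spatial.transform import Rotation as R
s=ctrl.observe(); print(s['eef_pos'],s['orientation'],s['opening']); print(R.from_rotvec(s['orientation']).as_matrix().round(3))
a=grab('scene','a.png'); b=grab('side','b.png')
cv2.imwrite('pics/ab.png', np.vstack([a,b])[:,:,::-1][:, :] if 0 else cv2.resize(np.hstack([a,b])[:,:,::-1],(800,300)))
for n in('scene','side'): print(n,np.array(ctrl.get_calibration(n)['extrinsics']).round(3).tolist())
E
```

```text
[5.74384968e-01 9.92790902e-05 2.13648833e-01] [-3.14124463e+00 -7.05789268e-06  2.80211603e-03] 1.0041051542511523
[[ 1.     0.    -0.002]
 [ 0.    -1.     0.   ]
 [-0.002 -0.    -1.   ]]
scene [[-0.495, 0.648, -0.579, 1.069], [0.869, 0.379, -0.318, 0.314], [0.014, -0.66, -0.751, 0.852], [0.0, 0.0, 0.0, 1.0]]
side [[0.99, -0.096, 0.103, 0.375], [-0.141, -0.664, 0.734, -0.914], [-0.002, -0.742, -0.671, 0.943], [0.0, 0.0, 0.0, 1.0]]
```

View pics/a.png

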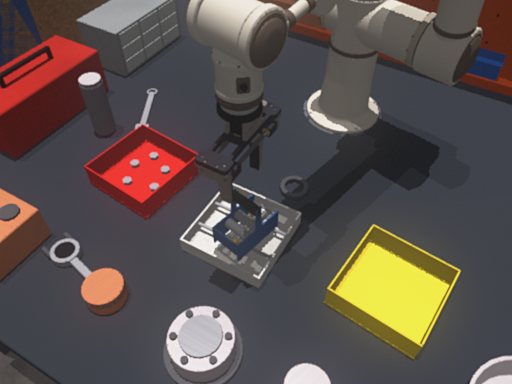

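View pics/b.png

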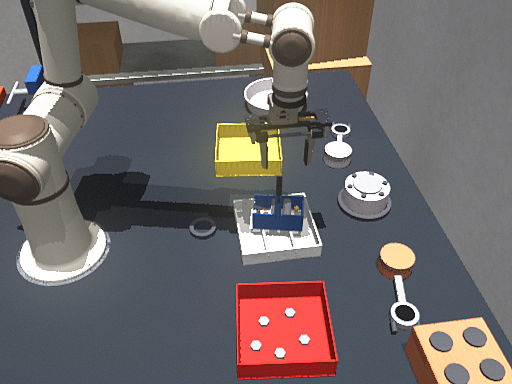

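Scene view: white tray about (241,232) with the blue basket on it, yellow bin about (393,290), red bin about (145,170). In the side view the basket is at (277,213), the tray at (277,228) and the yellow bin at (248,150).

```bash
python3 - <<'E'
from h import *
w=grab('wrist','w.png')
for n,f in(('scene','a.png'),('side','b.png')):
    im=cv2.imread('pics/'+f); hsv=cv2.cvtColor(im,cv2.COLOR_BGR2HSV)
    for nm,lo,hi,z in(('yellow',(20,120,60),(35,255,255),.06),('blue',(105,90,30),(130,255,255),.09)):
        m=cv2.inRange(hsv,lo,hi); k,l,st,c=cv2.connectedComponentsWithStats(m)
        i=1+np.argmax(st[1:,4]); 
        if nm=='blue': # nearest tray
            i=max(range(1,k),key=lambda j: st[j,4]-5*abs(c[j]-((243,228) if n=='scene' else (278,213))).sum())
        pts=np.column_stack(np.nonzero((l==i).T)); hull=cv2.convexHull(pts.astype(np.int32))
        e=cv2.approxPolyDP(hull,4,True)[:,0]
        print(n,nm,st[i,4]); 
        for p in e: print('  ',p,ray(n,p,z).round(3))
E
```

```text
scene yellow 10447
   [460 270] [0.437 0.435 0.06 ]
   [413 359] [0.664 0.407 0.06 ]
   [324 302] [0.642 0.224 0.06 ]
   [327 287] [0.61  0.215 0.06 ]
   [373 224] [0.415 0.239 0.06 ]
scene blue 326
   [278 211] [0.51  0.051 0.09 ]
   [276 225] [0.546 0.065 0.09 ]
   [253 245] [0.614 0.049 0.09 ]
   [256 211] [0.534 0.009 0.09 ]
side yellow 1723
   [281 175] [0.594 0.145 0.06 ]
   [216 176] [0.41  0.167 0.06 ]
   [217 123] [0.435 0.438 0.06 ]
   [245 123] [0.526 0.425 0.06 ]
   [279 137] [0.621 0.331 0.06 ]
side blue 1294
   [301 230] [ 0.597 -0.106  0.09 ]
   [253 227] [ 0.483 -0.079  0.09 ]
   [254 194] [0.502 0.042 0.09 ]
   [281 187] [0.578 0.059 0.09 ]
   [303 197] [0.627 0.011 0.09 ]
```

View pics/w.png

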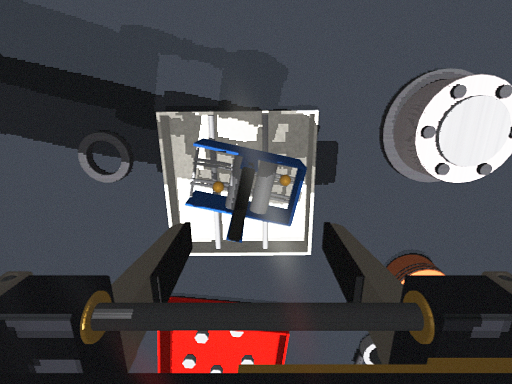

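Wrist view: tray rim corners near (157,112), (318,110), (310,254); basket mouth to the left (-x), black handle roughly (247,165)-(235,240), balls at (218,187) and (285,181).

```bash
python3 - <<'E'
from h import *
im=cv2.imread('pics/w.png'); cv2.imwrite('pics/w2.png',cv2.resize(im[100:260,150:330],None,fx=4,fy=3.75,interpolation=cv2.INTER_CUBIC)[:600])
for p in((157,112),(318,110),(310,254)): print(p,ray('wrist',p,.04).round(3))
E
```

```text
(157, 112) [0.451 0.081 0.04 ]
(318, 110) [0.65  0.083 0.04 ]
(310, 254) [ 0.651 -0.117  0.04 ]
```

View pics/w2.png

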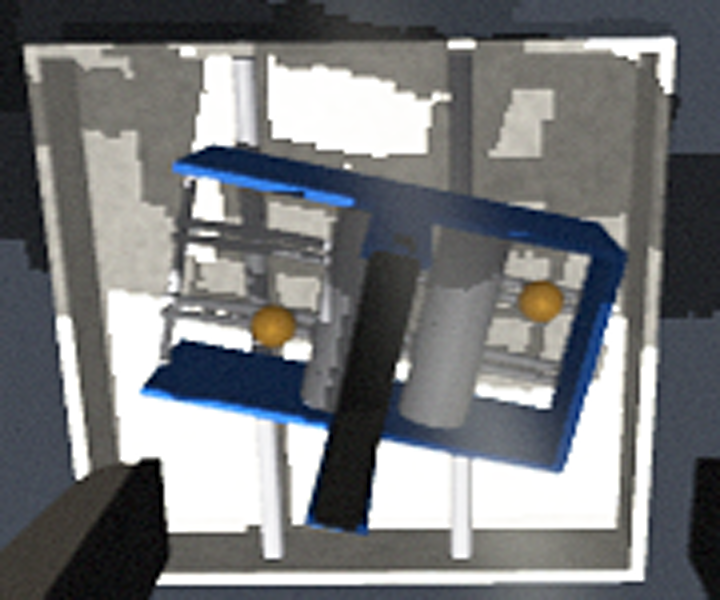

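Crop: the handle top runs from crop (396,254) to (340,522), flush with the side walls. The pins lie on either side of it, one ball near each end.

```bash
python3 - <<'E'
from h import *
f=lambda p:(p[0]/4+150-.4,p[1]/3.75+100-.4)
P=lambda p,z: ray('wrist',f(p),z)
a,b=P((396,254),.15),P((340,522),.15); print(a.round(4),b.round(4),np.linalg.norm(a-b),(a+b)/2, np.degrees(np.arctan2(*(a-b)[[1,0]]))-90)
c=[P(p,.085).round(4) for p in((145,392),(560,468),(625,250),(200,147))]; print(c, np.mean(c,0))
print(np.linalg.norm(c[0]-c[1]),np.linalg.norm(c[1]-c[2]))
print(ctrl.observe()['joint_positions'])
E
```

```text
[0.5669 0.0346 0.15  ] [ 0.5527 -0.036   0.15  ] 0.07201757289072482 [ 0.55978655 -0.0006578   0.15      ] -11.411188873609134
[array([ 0.4898, -0.0235,  0.085 ]), array([ 0.6141, -0.0497,  0.085 ]), array([0.63  , 0.0222, 0.085 ]), array([0.511 , 0.0531, 0.085 ])] [5.61225e-01 5.25000e-04 8.50000e-02]
0.12703121663591196 0.07363708304923547
[-2.10112604e-01  1.58887615e-01  1.59795785e+00 -9.06590126e-06
  1.38618795e+00 -2.10106485e-01]
```

Call:
{"op": "apply_moves", "data": {"series": [[-4,0,4,-0.147],[-8,0,8,-0.294],[-12,0,12,-0.441],[-15,0,16,-0.588],[-15,0,20,-0.735],[-15,0,20,-0.882],[-15,0,20,-1.029],[-15,0,20,-1.176]], "hand": 1}}

```text
clock: 0.95
eef_pos: [0.5597, 0.0, 0.1942]
orientation: [-2.608, -1.75, 0.001]
contact_force: [0.5, -0.6, -0.2]
opening: 1.0
```

Call:
{"op": "apply_moves", "data": {"series": [[0,0,5,-0.147],[0,0,10,-0.191],[0,0,15,-0.191],[0,0,20,-0.191],[0,0,25,-0.191],[0,0,25,-0.191],[0,0,25,-0.191],[0,0,25,-0.191]]}}

```text
clock: 1.75
eef_pos: [0.5602, -0.0001, 0.1699]
orientation: [2.436, 1.983, 0.001]
contact_force: [0.2, -0.3, -0.1]
opening: 0.998
```

```bash
python3 - <<'E'
from h import *
from scipy.spatial.transform import Rotation as R
s=ctrl.observe(); M=R.from_rotvec(s['orientation']).as_matrix(); print(s['clock'],s['eef_pos'],s['joint_positions'].round(2) if hasattr(s['joint_positions'],'round') else s['joint_positions']); print(M.round(3))
w=grab('wrist','w3.png')
p=s['eef_pos']
print(proj('wrist',(.5669,.0346,.15)),proj('wrist',(.5527,-.036,.15)),proj('wrist',p))
E
```

```text
1.75 [ 5.60197105e-01 -6.93343290e-05  1.69922806e-01] [-0.22  0.16  1.69 -0.    1.3  -1.58]
[[ 0.203  0.979  0.001]
 [ 0.979 -0.203 -0.   ]
 [-0.     0.001 -1.   ]]
[302.61701407 222.61106019] [209.62803602 223.08142267] [257.01679448 234.67465726]
```

View pics/w3.png

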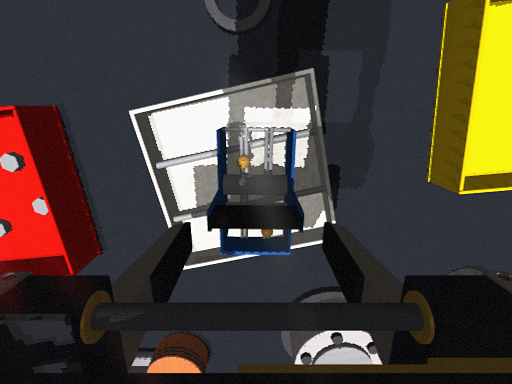

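Handle seen centred between the fingers, ends at about (208,215) and (303,215), parallel to the jaw axis. Since the tool cannot tilt, I grip the handle by its ends, so it can later pivot about its y axis.

Call:
{"op": "apply_moves", "data": {"series": [[0,0,9,0],[0,0,18,0],[0,0,27,0],[0,0,36,0],[0,0,45,0],[0,0,51,0],[0,0,51,0],[0,0,51,0]]}}

```text
clock: 2.6
eef_pos: [0.5601, -0.0001, 0.1186]
orientation: [2.436, 1.984, 0.0]
contact_force: [0.3, -0.4, 0.6]
opening: 0.998
```

Call:
{"op": "apply_moves", "data": {"series": [[0,0,0,0],[0,0,0,0],[0,0,0,0],[0,0,0,0],[0,0,0,0],[0,0,0,0],[0,0,0,0],[0,0,0,0]], "hand": -1, "squeeze": 60}}

```text
clock: 3.4
eef_pos: [0.5604, -0.0002, 0.1191]
orientation: [2.435, 1.983, 0.001]
contact_force: [-0.2, -1.2, 6.1]
opening: 0.805
```

Call:
{"op": "apply_moves", "data": {"series": [[0,0,-3,0],[0,0,-7,0],[0,0,-11,0],[0,0,-15,0],[0,0,-18,0],[0,0,-20,0],[0,0,-20,0],[0,0,-20,0]]}}

```text
clock: 4.2
eef_pos: [0.5599, -0.0, 0.1385]
orientation: [-2.436, -1.984, 0.0]
contact_force: [-0.8, 0.2, -5.2]
opening: 0.809
```

```bash
python3 - <<'E'
from h import *
s=ctrl.observe(); print(s['clock'],s['eef_pos'],s['contact_force'],s['opening'])
a=grab('side','c.png'); w=grab('wrist','c2.png')
cv2.imwrite('pics/c3.png',np.hstack([cv2.resize(a[130:270,200:350],(400,373)),cv2.resize(w[90:270,160:340],(373,373))])[:,:,::-1])
E
```

```text
4.2 [ 5.59906283e-01 -7.35763387e-06  1.38531621e-01] [-0.80130827  0.17287449 -5.24058831] 0.8091815808596337
```

View pics/c3.png

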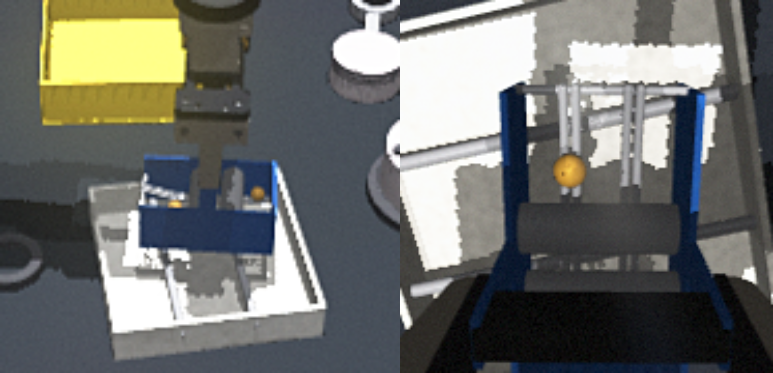

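Basket lifted, level, both pins lying across the middle, both balls still on the wires. Now centring over the tray and shaking along tool x (basket y).

Call:
{"op": "apply_moves", "data": {"series": [[-6,-2,-3,0],[-18,-5,-5,0],[-18,-5,-5,0],[0,-5,-5,0],[-36,-5,-5,0],[0,-5,-5,0],[-36,-5,-5,0],[-18,-5,-5,0]]}}

```text
clock: 5.1
eef_pos: [0.5513, -0.0206, 0.1439]
orientation: [2.437, 1.978, -0.003]
contact_force: [0.5, 0.4, -4.9]
opening: 0.812
```

```bash
python3 - <<'E'
from h import *
s=ctrl.observe(); print(s['clock'],s['eef_pos'],s['contact_force'],s['opening'])
a=grab('side','d.png'); w=grab('wrist','d2.png')
cv2.imwrite('pics/d3.png',np.hstack([cv2.resize(a[130:270,200:350],(400,373)),cv2.resize(w[90:270,160:340],(373,373))])[:,:,::-1])
E
```

```text
5.1 [ 0.55125378 -0.02060023  0.14387351] [ 0.4731878   0.44056083 -4.91271823] 0.8117143055745368
```

View pics/d3.png

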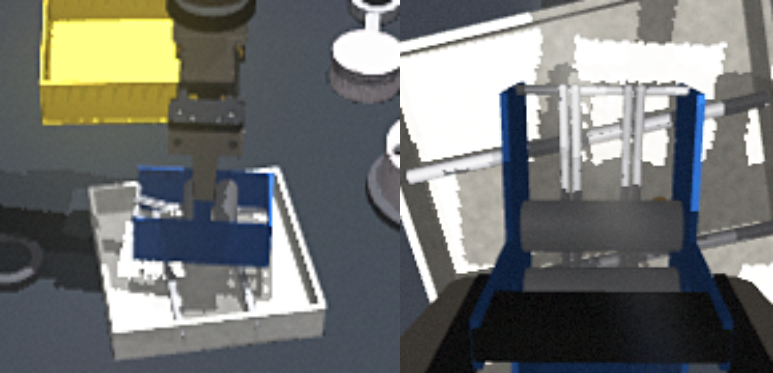

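The front ball has left its valley, and one shows through at crop (660,200). Pins unmoved. Locating both balls by colour.

```bash
python3 - <<'E'
from h import *
s=ctrl.observe(); print(s['clock'])
for n,sl in(('scene',(180,290,170,310)),('side',(170,270,220,330)),('wrist',(60,300,120,380))):
    im=ctrl.get_image(n); hsv=cv2.cvtColor(im,cv2.COLOR_RGB2HSV); m=cv2.inRange(hsv,(10,110,60),(24,255,255)); z=np.zeros_like(m); a,b,c,d=sl; z[a:b,c:d]=m[a:b,c:d]
    k,l,st,cc=cv2.connectedComponentsWithStats(z)
    for i in range(1,k):
        if st[i,4]>=3: print(n,st[i],cc[i].round(1),'floor',ray(n,cc[i],.011).round(3)[:2],'basket',ray(n,cc[i],.09).round(3)[:2])
    if n!='wrist': cv2.imwrite('pics/e_%s.png'%n,cv2.resize(im[a:b,c:d],(390,390),interpolation=cv2.INTER_CUBIC)[:,:,::-1])
E
python3 -c "
import cv2,numpy as np
cv2.imwrite('pics/e.png',np.hstack([cv2.imread('pics/e_scene.png'),cv2.imread('pics/e_side.png')]))"
```

```text
5.2
scene [250 243   2   2   4] [250.5 243.5] floor [0.567 0.014] basket [0.614 0.042]
scene [231 249   4   3   8] [232. 250.] floor [ 0.603 -0.013] basket [0.646 0.018]
side [220 170  43   7 188] [238.9 172.2] floor [0.482 0.235] basket [0.473 0.138]
wrist [120 291  17   9 120] [127.8 295.6] floor [ 0.669 -0.219] basket [ 0.617 -0.162]
wrist [378 295   2   5   8] [378.6 297.4] floor [0.74  0.112] basket [0.669 0.083]
```

Both balls lie on the tray floor at about (0.567,0.014) and (0.603,-0.013). The in-basket alternatives for those rays fall outside the basket. Step 1 is met (basket about 55 mm above the tray origin). Now carrying it to the yellow bin, with the bin's rear (+x) wall under the basket's rear end.

Call:
{"op": "apply_moves", "data": {"series": [[5,-1,-8,0],[18,-3,-16,0],[40,-7,-24,0],[68,-12,-32,0],[98,-17,-35,-0.02],[128,-22,-35,-0.04],[158,-27,-35,-0.06],[188,-33,-35,-0.08]]}}

```text
clock: 6.15
eef_pos: [0.5572, 0.1765, 0.1797]
orientation: [2.353, 2.081, 0.002]
contact_force: [0.3, 0.0, -5.5]
opening: 0.812
```

Call:
{"op": "apply_moves", "data": {"series": [[28,-2,0,0],[56,-5,0,0],[84,-8,0,0],[110,-10,0,0],[130,-12,0,0],[141,-13,0,0],[146,-13,0,0],[146,-13,0,0]]}}

```text
clock: 6.95
eef_pos: [0.5623, 0.321, 0.1788]
orientation: [2.354, 2.08, 0.0]
contact_force: [0.4, 0.0, -5.5]
opening: 0.811
```

```bash
python3 - <<'E'
from h import *
s=ctrl.observe(); print(s['clock'],s['eef_pos'],s['contact_force'],s['opening'])
a=grab('side','f.png'); w=grab('wrist','f2.png'); 
cv2.imwrite('pics/f3.png',np.hstack([cv2.resize(a[60:200,190:340],(400,373)),cv2.resize(w[60:280,120:400],(400,373))])[:,:,::-1])
E
```

```text
6.95 [0.56226522 0.32096707 0.17884624] [ 0.37572009  0.04166871 -5.45241221] 0.8112966645450623
```

View pics/f3.png

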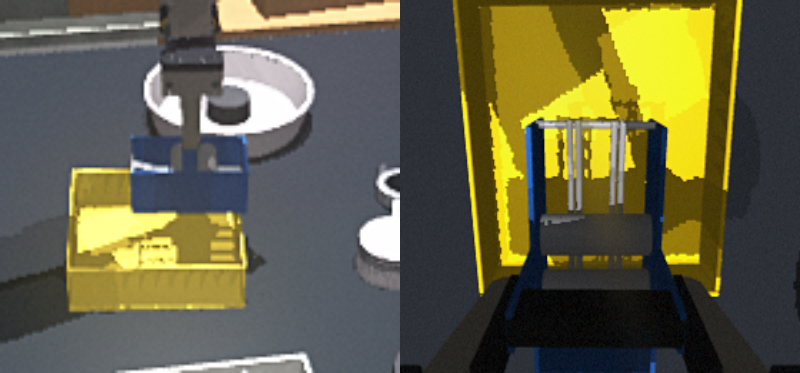

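Basket over the bin, parallel to its walls. The bin's rear rim outer corners are at about (176,233) and (343,235) in the wrist picture; checking their distance from the pivot.

```bash
python3 - <<'E'
from h import *
from scipy.spatial.transform import Rotation as R
s=ctrl.observe(); M=R.from_rotvec(s['orientation']).as_matrix()
for p in((176,233),(343,235)):
    q=ray('wrist',p,.06); print(q.round(4),(M.T@(q-s['eef_pos'])*1000).round(1))
E
```

```text
[0.6062 0.2173 0.06  ] [-96.3  56.2 118.7]
[0.6335 0.4143 0.06  ] [102.5  58.8 118.6]
```

Call:
{"op": "apply_moves", "data": {"series": [[0,0,5,0],[0,0,11,0],[0,0,17,0],[0,0,23,0],[0,0,28,0],[0,0,32,0],[0,0,36,0],[0,0,39,0]], "squeeze": 15}}

```text
clock: 7.85
eef_pos: [0.5617, 0.321, 0.144]
orientation: [-2.354, -2.08, 0.001]
contact_force: [-13.9, -4.3, 17.9]
opening: 0.817
```

```bash
python3 - <<'E'
from h import *
s=ctrl.observe(); print(s['clock'],s['eef_pos'],s['contact_force'],s['ft_torque'],s['opening'])
E
```

```text
7.85 [0.56166577 0.32104823 0.14395232] [-13.87494704  -4.30266628  17.93490969] [-0.87294554  2.36869697 -0.13673832] 0.817004401384472
```

Call:
{"op": "apply_moves", "data": {"series": [[0,-3,0,0],[0,-6,1,0],[0,-9,3,0],[0,-12,6,0],[0,-15,9,0],[0,-15,9,0],[0,-15,9,0],[0,-15,9,0]], "squeeze": 10}}

```text
clock: 8.65
eef_pos: [0.5458, 0.3227, 0.1298]
orientation: [-2.353, -2.078, 0.004]
contact_force: [-5.8, -0.8, 1.9]
opening: 0.815
```

```bash
python3 - <<'E'
from h import *
s=ctrl.observe(); print(s['clock'],s['eef_pos'],s['contact_force'],s['opening'])
a=grab('side','g.png'); w=grab('wrist','g2.png'); 
cv2.imwrite('pics/g3.png',np.hstack([cv2.resize(a[60:200,190:340],(400,373)),cv2.resize(w[60:280,120:400],(400,373))])[:,:,::-1])
E
```

```text
8.65 [0.54579779 0.3227058  0.12977462] [-5.81038624 -0.78367983  1.94709996] 0.8148547297314396
```

View pics/g3.png

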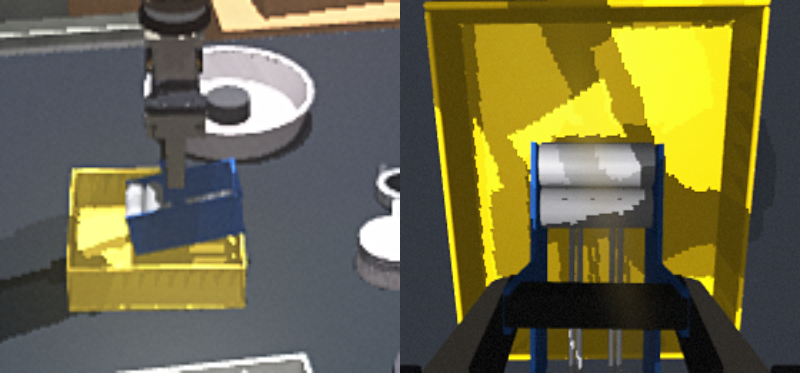

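The trick works: the basket is tipped about 15-18 degrees, with both pins rolled up to the mouth (wrist crop (600,185)). Continuing.

Call:
{"op": "apply_moves", "data": {"series": [[0,-3,3,0],[0,-6,6,0],[0,-9,9,0],[0,-12,12,0],[0,-15,15,0],[0,-18,18,0],[0,-20,20,0],[0,-20,20,0]]}}

```text
clock: 9.55
eef_pos: [0.5276, 0.3252, 0.1106]
orientation: [-2.354, -2.08, -0.001]
contact_force: [-0.2, 0.3, -1.9]
opening: 0.815
```

```bash
python3 - <<'E'
from h import *
s=ctrl.observe(); print(s['clock'],s['eef_pos'],s['contact_force'],s['opening'])
a=grab('side','i.png'); w=grab('wrist','i2.png'); 
cv2.imwrite('pics/i3.png',np.hstack([cv2.resize(a[60:200,190:340],(400,373)),cv2.resize(w[60:280,120:400],(400,373))])[:,:,::-1])
E
```

```text
9.55 [0.52756587 0.32518492 0.11057911] [-0.23469722  0.32109836 -1.86242202] 0.8150484017771629
```

View pics/i3.png

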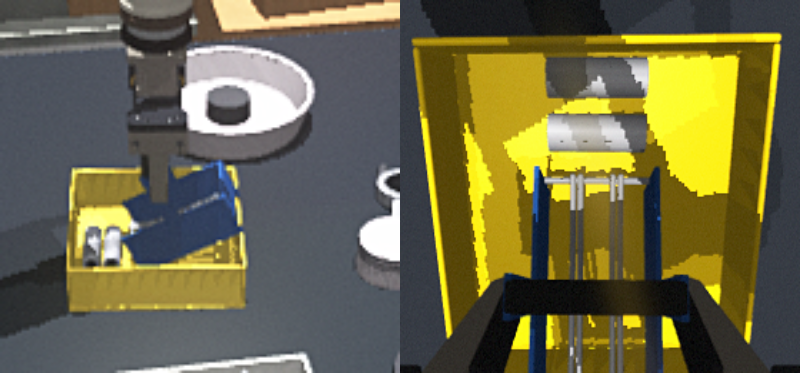

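Both pins lie in the yellow bin (crop (595,75) and (595,130)) and the basket is empty. Measuring the tilt on the plane of its near side wall.

```bash
cat > tilt.py <<'E'
from h import *
from scipy.spatial.transform import Rotation as R
def tilt(f):
    s=ctrl.observe(); M=R.from_rotvec(s['orientation']).as_matrix(); p=np.array(s['eef_pos'])
    hsv=cv2.cvtColor(cv2.imread('pics/'+f),cv2.COLOR_BGR2HSV); m=cv2.inRange(hsv,(100,100,30),(130,255,255))
    u0,v0=proj('side',p+[0,0,-.03]); k,l,st,cc=cv2.connectedComponentsWithStats(m)
    i=min((j for j in range(1,k) if st[j,4]>150),key=lambda j: np.hypot(*(cc[j]-[u0,v0])))
    pts=np.column_stack(np.nonzero((l==i).T)).astype(np.int32)
    e=cv2.approxPolyDP(cv2.convexHull(pts),2,True)[:,0]
    c=ctrl.get_calibration('side'); T=np.array(c['extrinsics']); n=M[:,0]; o=T[:3,3]; q0=p-n*.0375
    print(s['clock'],p.round(4),s['contact_force'],st[i])
    for a in e:
        d=T[:3,:3]@np.array([(a[0]-c['cx'])/c['fx'],(a[1]-c['cy'])/c['fy'],1]); q=o+d*((q0-o)@n)/(d@n)
        print(a,'along',round(1000*float((q-p)@M[:,1])),'z',round(1000*q[2]))
E
python3 -c "
from tilt import *
tilt('i.png')"
```

```text
9.65 [0.5277 0.3251 0.1108] [-0.50792889 -0.357025   -2.21062042] [236 120  45  39 983]
[280 146] along 92 z 65
[252 158] along 7 z 21
[241 158] along -28 z 21
[236 150] along -42 z 52
[236 136] along -40 z 104
[243 126] along -19 z 139
[272 120] along 66 z 158
[279 132] along 88 z 116
```

Tilt about 25-27 degrees, too close to the 25 degree criterion, so I press a little further.

Call:
{"op": "apply_moves", "data": {"series": [[0,-2,2,0],[0,-3,4,0],[0,-3,6,0],[0,-2,8,0],[0,0,8,0],[0,1,8,0],[0,1,8,0],[0,1,8,0]]}}

```text
clock: 10.45
eef_pos: [0.5287, 0.3254, 0.1057]
orientation: [-2.354, -2.08, -0.001]
contact_force: [-7.1, -1.7, 13.6]
opening: 0.817
```

```bash
python3 -c "
from tilt import *
grab('side','j.png'); tilt('j.png')"
```

```text
10.5 [0.5287 0.3254 0.1057] [-6.86737451 -1.70625474 13.79366252] [235 120  46  39 845]
[273 121] along 68 z 155
[279 132] along 87 z 116
[280 146] along 91 z 65
[252 158] along 6 z 20
[241 158] along -29 z 21
[235 150] along -46 z 52
[236 136] along -42 z 103
[254 126] along 13 z 138
```

Call:
{"op": "apply_moves", "data": {"series": [[0,1,0,0],[0,2,0,0],[0,3,0,0],[0,4,1,0],[0,5,1,0],[0,6,1,0],[0,6,1,0],[0,6,1,0]]}}

```text
clock: 11.3
eef_pos: [0.5328, 0.3248, 0.1034]
orientation: [-2.352, -2.078, 0.004]
contact_force: [-10.4, -0.3, 11.7]
opening: 0.814
```

```bash
python3 -c "
from tilt import *
a=grab('side','k.png'); grab('wrist','k2.png'); tilt('k.png')
import cv2
cv2.imwrite('pics/k3.png',cv2.resize(a[100:180,210:310],(800,600) if 0 else (750,600),interpolation=cv2.INTER_CUBIC)[:,:,::-1])"
```

```text
11.4 [0.5328 0.3248 0.1034] [-10.1673095   -0.79940393  11.1632709 ] [235 120  46  39 832]
[273 121] along 64 z 155
[279 132] along 83 z 116
[280 146] along 87 z 65
[252 158] along 2 z 20
[241 158] along -32 z 21
[235 150] along -50 z 52
[236 136] along -46 z 104
[270 120] along 55 z 158
```

View pics/k3.png

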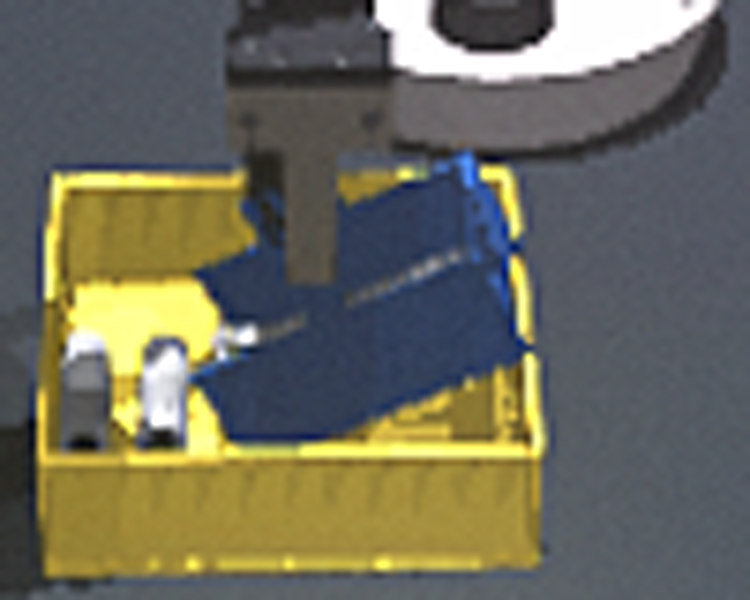

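The side crop shows both pins on the bin floor (85,390) and (162,390), and the basket leaning with its underside from (345,440) to (525,355). Computing the tilt from these sub-pixel edges.

```bash
python3 - <<'E'
from tilt import *
s=ctrl.observe(); M=R.from_rotvec(s['orientation']).as_matrix(); p=np.array(s['eef_pos']); n=M[:,0]
c=ctrl.get_calibration('side'); T=np.array(c['extrinsics']); o=T[:3,3]; q0=p-n*.0375
def P(a):
    a=(a[0]/7.5+209.5,a[1]/7.5+99.5); d=T[:3,:3]@np.array([(a[0]-c['cx'])/c['fx'],(a[1]-c['cy'])/c['fy'],1]); q=o+d*((q0-o)@n)/(d@n); return np.array([(q-p)@M[:,1],q[2]])*1000
for a,b in(((345,440),(525,355)),((195,377),(345,312)),((195,377),(470,262)),((195,377),(232,437)),((470,262),(525,355))):
    A,B=P(a),P(b); print(A.round(),B.round(),np.linalg.norm(B-A).round(),np.degrees(np.arctan2(*(B-A)[::-1])).round(1))
E
```

```text
[13. 20.] [86. 62.] 84.0 29.9
[-48.  53.] [13. 84.] 69.0 27.1
[-48.  53.] [ 62. 108.] 124.0 26.3
[-48.  53.] [-34.  22.] 34.0 -64.9
[ 62. 108.] [86. 62.] 51.0 -63.0
```

Tilt comes out at about 27 degrees (front corner on the bin floor, underside on the rear wall). For margin I grip hard, lift, shift rearward and lower again so the wall pushes the tilt higher.

Call:
{"op": "apply_moves", "data": {"series": [[0,0,0,0],[0,0,0,0],[0,0,0,0],[0,0,-6,0],[0,0,-13,0],[0,4,-20,0],[0,10,-25,0],[0,18,-25,0]], "squeeze": 60}}

```text
clock: 12.2
eef_pos: [0.5537, 0.322, 0.1278]
orientation: [2.354, 2.079, 0.003]
contact_force: [0.7, -0.0, -3.2]
opening: 0.806
```

```bash
python3 -c "
from tilt import *
grab('side','l.png'); grab('wrist','l2.png'); tilt('l.png')"
```

```text
12.3 [0.5539 0.3215 0.1267] [-0.49440027 -0.21064028 -3.91325428] [256 113  33  40 570]
[279 113] along 59 z 182
[286 126] along 81 z 137
[288 140] along 89 z 87
[257 152] along -4 z 44
[256 132] along -7 z 117
[262 121] along 11 z 156
```

Call:
{"op": "apply_moves", "data": {"series": [[0,6,0,0],[0,12,0,0],[0,14,4,0],[0,14,9,0],[0,14,14,0],[0,14,18,0],[0,14,22,0],[0,14,24,0]], "squeeze": 20}}

```text
clock: 13.1
eef_pos: [0.5612, 0.3209, 0.1033]
orientation: [-2.348, -2.076, 0.014]
contact_force: [-19.5, -0.8, 18.2]
opening: 0.815
```

```bash
python3 - <<'E'
from tilt import *
a=grab('side','m.png'); w=grab('wrist','m2.png'); tilt('m.png')
cv2.imwrite('pics/m3.png',np.hstack([cv2.resize(a[100:180,220:320],(466,373)),cv2.resize(w[60:280,120:400],(330,373))])[:,:,::-1])
E
```

```text
13.2 [0.5613 0.3209 0.1033] [-18.54445958  -1.3487168   14.54482807] [248 115  43  44 606]
[289 126] along 82 z 137
[290 140] along 88 z 87
[263 158] along 8 z 20
[255 158] along -17 z 21
[248 151] along -39 z 48
[265 125] along 12 z 141
[278 115] along 48 z 175
```

View pics/m3.png

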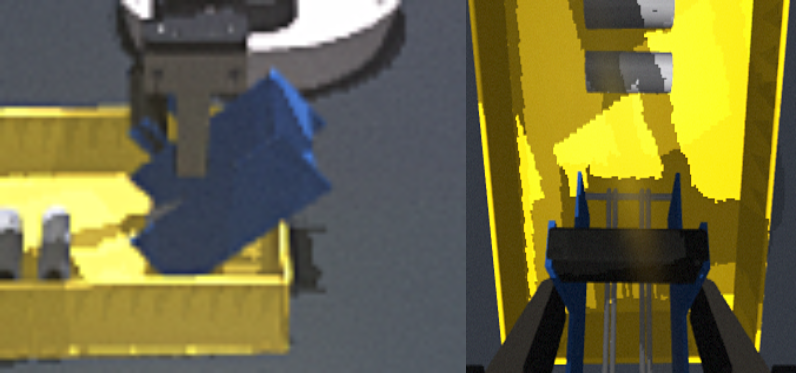

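Tilt now about 40 degrees by the measured underside ((8,20) to (88,87) mm), and both pins lie at the far side of the yellow bin, so step 2 is safely met. That was my 12th picture, so from here I check by numbers only. Lifting with a firm grip and returning to the tray.

Call:
{"op": "apply_moves", "data": {"series": [[0,-2,0,0],[0,-4,-2,0],[0,-4,-8,0],[0,-4,-20,0],[0,-4,-36,0],[0,-4,-54,0],[0,-4,-72,0],[0,-4,-85,0]], "squeeze": 60}}

```text
clock: 14.0
eef_pos: [0.5635, 0.3209, 0.1907]
orientation: [2.354, 2.079, 0.005]
contact_force: [1.0, 0.1, -2.9]
opening: 0.806
```

```bash
python3 -c "
from tilt import *
grab('side','n.png'); tilt('n.png'); print(ctrl.observe()['opening'])"
```

```text
14.05 [0.5644 0.3213 0.1928] [ 1.07843885  0.26092174 -0.03291063] [248  90  45  48 910]
[292 115] along 87 z 174
[258 137] along -12 z 98
[248 127] along -41 z 135
[248 102] along -40 z 219
[280  90] along 50 z 256
[290 101] along 79 z 221
0.8056541449531175
```

Call:
{"op": "apply_moves", "data": {"series": [[-8,1,0,0],[-24,3,0,0],[-48,6,0,0],[-76,9,0,0],[-106,13,0,0],[-136,17,0,0],[-166,21,0,0],[-196,25,0,0]]}}

```text
clock: 14.85
eef_pos: [0.5616, 0.1206, 0.1861]
orientation: [-2.354, -2.078, 0.004]
contact_force: [0.2, -0.4, -2.8]
opening: 0.804
```

Call:
{"op": "apply_moves", "data": {"series": [[-30,4,0,0],[-60,8,0,0],[-88,11,0,0],[-112,14,0,0],[-130,16,0,0],[-139,17,0,0],[-141,17,0,0],[-141,17,0,0]]}}

```text
clock: 15.65
eef_pos: [0.5619, -0.0189, 0.1871]
orientation: [-2.354, -2.079, 0.001]
contact_force: [-0.2, 1.2, -3.0]
opening: 0.804
```

Call:
{"op": "apply_moves", "data": {"series": [[0,0,3,0],[0,0,6,0],[0,0,10,0],[0,0,14,0],[0,0,18,0],[0,0,20,0],[0,0,20,0],[0,0,20,0]], "squeeze": 8}}

```text
clock: 16.45
eef_pos: [0.5624, -0.019, 0.1677]
orientation: [2.355, 2.08, 0.0]
contact_force: [0.6, -0.0, -2.1]
opening: 0.814
```

```bash
python3 -c "
from tilt import *
grab('side','o.png'); tilt('o.png'); print(ctrl.observe()['opening'])"
```

```text
16.5 [ 0.5625 -0.019   0.1678] [-0.03954781  0.67253563 -4.03371946] [ 263  167   57   57 1406]
[319 200] along 89 z 148
[276 223] along -13 z 71
[264 212] along -44 z 110
[263 192] along -47 z 176
[271 183] along -28 z 204
[304 167] along 46 z 250
[316 180] along 77 z 211
0.8105684663946211
```

Still tilted about 37 degrees, held by friction. I use the front drain bar to push the mouth end up: move forward, lower onto the bar, then follow the levelling path.

Call:
{"op": "apply_moves", "data": {"series": [[0,-12,0,0],[0,-26,3,0],[0,-38,10,0],[0,-42,20,0],[0,-42,29,0],[0,-42,38,0],[0,-42,45,0],[0,-42,45,0]], "squeeze": 12}}

```text
clock: 17.3
eef_pos: [0.5236, -0.0159, 0.1246]
orientation: [2.349, 2.075, 0.002]
contact_force: [0.2, -3.4, 4.8]
opening: 0.815
```

```bash
python3 -c "
from tilt import *
grab('side','p.png'); tilt('p.png'); print(ctrl.observe()['opening'])"
```

```text
17.35 [ 0.5235 -0.0158  0.1247] [-0.0644011  -4.01403562  5.89023081] [ 248  181   54   54 1170]
[299 193] along 79 z 172
[301 214] along 87 z 103
[261 234] along -12 z 34
[248 223] along -45 z 74
[271 195] along 12 z 167
[288 181] along 51 z 210
0.8138140064393313
```

Call:
{"op": "apply_moves", "data": {"series": [[0,4,3,0],[0,9,5,0],[0,14,8,0],[0,19,11,0],[0,24,13,0],[0,28,16,0],[0,32,19,0],[0,32,19,0]]}}

```text
clock: 18.15
eef_pos: [0.5603, -0.0201, 0.1092]
orientation: [2.344, 2.069, 0.015]
contact_force: [6.5, -1.5, 12.0]
opening: 0.82
```

```bash
python3 -c "
from tilt import *
grab('side','q.png'); tilt('q.png'); print(ctrl.observe()['opening'])"
```

```text
18.2 [ 0.5602 -0.0201  0.1093] [ 6.87337619 -2.46205816 12.32635222] [ 254  195   54   39 1253]
[307 228] along 67 z 53
[258 233] along -58 z 37
[254 220] along -67 z 84
[256 200] along -61 z 152
[304 195] along 55 z 166
0.8204942921238734
```

Call:
{"op": "apply_moves", "data": {"series": [[0,0,2,0],[0,0,4,0],[0,0,6,0],[0,0,8,0],[0,0,9,0],[0,0,9,0],[0,0,9,0],[0,0,9,0]], "squeeze": 8}}

```text
clock: 19.0
eef_pos: [0.5589, -0.02, 0.0993]
orientation: [2.346, 2.071, 0.012]
contact_force: [6.0, -2.7, 9.3]
opening: 0.829
```

```bash
python3 -c "
from tilt import *
grab('side','r.png'); tilt('r.png'); print(ctrl.observe()['opening'])"
```

```text
19.05 [ 0.5589 -0.0201  0.0993] [ 5.71426143 -3.62564443 10.25487547] [ 255  196   53   38 1000]
[306 196] along 61 z 162
[307 230] along 69 z 46
[258 233] along -56 z 37
[255 219] along -63 z 88
[296 197] along 37 z 160
0.8312089954441813
```

Call:
{"op": "apply_moves", "data": {"series": [[0,0,-2,0],[0,0,-3,0],[0,0,-3,0],[0,0,-3,0],[0,0,-3,0],[0,0,-3,0],[0,0,-3,0],[0,0,-3,0]], "hand": 1}}

```text
clock: 19.85
eef_pos: [0.5524, -0.0177, 0.0976]
orientation: [-2.355, -2.08, 0.0]
contact_force: [0.9, 0.6, 1.1]
opening: 1.002
```

```bash
python3 -c "
from tilt import *
grab('side','s.png'); grab('wrist','s2.png'); tilt('s.png'); print(ctrl.observe()['opening'])
im=cv2.imread('pics/s2.png'); m=cv2.inRange(cv2.cvtColor(im,cv2.COLOR_BGR2HSV),(100,100,25),(130,255,255)); 
for y in range(90,330,15):
    x=np.nonzero(m[y])[0]; print(y,x.min() if len(x) else None,x.max() if len(x) else None)"
```

```text
19.95 [ 0.5525 -0.0177  0.0976] [ 0.27167234 -0.36148029  0.00712133] [ 260  198   55   41 1257]
[313 205] along 86 z 131
[314 223] along 93 z 69
[306 238] along 77 z 14
[260 227] along -43 z 58
[265 208] along -31 z 124
[294 198] along 38 z 155
1.002428355434446
90 None None
105 None None
120 None None
135 None None
150 None None
165 214 305
180 211 311
195 207 318
210 207 319
225 208 315
240 208 311
255 208 306
270 206 306
285 203 310
300 201 314
315 None None
```

Call:
{"op": "apply_moves", "data": {"series": [[0,0,-3,0],[0,0,-8,0],[0,0,-14,0],[0,0,-20,0],[0,0,-27,0],[0,0,-34,0],[0,0,-42,0],[0,0,-50,0]]}}

```text
clock: 20.75
eef_pos: [0.5525, -0.0178, 0.1484]
orientation: [2.355, 2.08, 0.0]
contact_force: [-0.3, -0.1, -1.3]
opening: 1.0
```

Call:
{"op": "apply_moves", "data": {"series": [[0,0,-10,0],[0,0,-25,0],[0,0,-40,0],[0,0,-55,0],[0,0,-70,0],[0,0,-80,0],[0,0,-80,0],[0,0,-80,0]]}}

```text
clock: 21.55
eef_pos: [0.5523, -0.0177, 0.2274]
orientation: [-2.354, -2.08, 0.0]
contact_force: [-1.1, -0.8, -1.8]
opening: 0.996
```

```bash
python3 - <<'E'
from tilt import *
s=ctrl.observe(); print(s['clock'],s['eef_pos'])
for n,roi,ok in(('wrist',(60,330,100,420),(100,100,25)),('side',(160,270,220,350),(100,100,30)),('scene',(170,300,160,320),(100,100,30))):
    im=ctrl.get_image(n); cv2.imwrite('pics/t_%s.png'%n,im[:,:,::-1]); m=cv2.inRange(cv2.cvtColor(im,cv2.COLOR_RGB2HSV),ok,(130,255,255)); z=np.zeros_like(m); a,b,c,d=roi; z[a:b,c:d]=m[a:b,c:d]
    k,l,st,cc=cv2.connectedComponentsWithStats(z)
    pts=np.column_stack(np.nonzero(np.isin(l,[i for i in range(1,k) if st[i,4]>25]).T)).astype(np.int32)
    e=cv2.approxPolyDP(cv2.convexHull(pts),2,True)[:,0]
    print(n,len(pts))
    for p in e: print(p,'z85',ray(n,p,.085).round(3)[:2],'z30',ray(n,p,.03).round(3)[:2])
E
```

```text
21.55 [ 0.55232507 -0.01771423  0.22739692]
wrist 881
[294 243] z85 [0.639 0.02 ] z30 [0.669 0.025]
[223 241] z85 [ 0.625 -0.071] z30 [ 0.652 -0.082]
[231 141] z85 [ 0.499 -0.041] z30 [ 0.505 -0.047]
[288 146] z85 [0.513 0.024] z30 [0.521 0.029]
[294 163] z85 [0.534 0.029] z30 [0.545 0.035]
side 1612
[306 238] z85 [ 0.605 -0.129] z30 [ 0.62  -0.079]
[260 226] z85 [ 0.501 -0.073] z30 [ 0.509 -0.019]
[266 194] z85 [0.534 0.043] z30 [0.545 0.104]
[295 181] z85 [0.621 0.084] z30 [0.637 0.148]
[313 205] z85 [ 0.648 -0.017] z30 [0.665 0.04 ]
[314 223] z85 [ 0.635 -0.082] z30 [ 0.652 -0.028]
scene 168
[237 240] z85 [0.617 0.012] z30 [ 0.585 -0.01 ]
[222 256] z85 [0.666 0.007] z30 [ 0.637 -0.016]
[205 242] z85 [ 0.655 -0.042] z30 [ 0.625 -0.068]
[199 233] z85 [ 0.642 -0.066] z30 [ 0.612 -0.093]
[216 217] z85 [ 0.589 -0.059] z30 [ 0.554 -0.086]
```

Numbers after release say otherwise than planned: the side-view underside runs from (-43,58) to (77,14) mm and the handle leans to +x. The basket slid back and tips about 20 degrees rearward over the rear bar. Re-gripping the handle by its flat faces will square it upright, so I turn 90 degrees and move over the handle at about (0.604,-0.023).

Call:
{"op": "apply_moves", "data": {"series": [[0,8,0,0.147],[0,16,0,0.294],[0,24,0,0.441],[0,32,0,0.588],[0,40,0,0.735],[0,48,0,0.882],[1,52,0,1.029],[1,52,0,1.176]]}}

```text
clock: 22.5
eef_pos: [0.6041, -0.0231, 0.2265]
orientation: [-3.113, -0.415, 0.002]
contact_force: [0.3, 0.3, -0.3]
opening: 0.999
```

Call:
{"op": "apply_moves", "data": {"series": [[0,0,0,0.147],[0,0,0,0.294],[0,0,0,0.437],[0,0,8,0.437],[0,0,16,0.437],[0,0,24,0.437],[0,0,24,0.437],[0,0,24,0.437]]}}

```text
clock: 23.3
eef_pos: [0.6039, -0.0231, 0.2031]
orientation: [-3.131, 0.259, 0.002]
contact_force: [-0.3, -0.2, 0.2]
opening: 0.999
```

```bash
python3 - <<'E'
from tilt import *
s=ctrl.observe(); M=R.from_rotvec(s['orientation']).as_matrix(); print(s['clock'],s['eef_pos'],M[:,0].round(3),s['joint_positions'])
im=ctrl.get_image('wrist'); cv2.imwrite('pics/u.png',im[:,:,::-1]); g=im.max(2)
hsv=cv2.cvtColor(im,cv2.COLOR_RGB2HSV)
h=np.array([.604,-.023,.149])
for dy in(-.036,-.02,0,.02,.036): print(dy,proj('wrist',h+M[:,1]*dy).round(0))
# dark, unsaturated pixels near the handle
m=((g<60)).astype(np.uint8); u,v=proj('wrist',h).astype(int)
for r in range(v-60,v+61,12): print(r,''.join('%4d'%x for x in g[r,u-60:u+61:6]))
print(u-60)
E
```

```text
23.3 [ 0.60390566 -0.02309178  0.20305023] [ 0.986 -0.164 -0.001] [-2.37954022e-01  2.42511438e-01  1.52305943e+00  2.65421886e-05
  1.37702615e+00 -7.27596341e-02]
-0.036 [257. 168.]
-0.02 [257. 186.]
0 [257. 207.]
0.02 [257. 228.]
0.036 [257. 243.]
147  122  95  98 104  93  85 102 180 108 108 105 104 100  98 101  91  19  21  16  22  31
159   91  62  66  63  64  62  66  58  62  69  77  73  70 105 104 106  62  20  21  34  29
171   93 220  98  99  99 102  99  97  56  45  52  53 106 113  77  62  58  32  29  34  32
183   93 161 159 162 158 164 160 173  46  37  49  51 110  93  99  58  80  37  34  28  26
195   97  99 112 108 108 100  95  89  32  34  49  63  91  79  82  63  96  34  64  68  71
207  230  92 248 181 103  36  28  39  20  35  42  60  75  74  61  66  98 115  73  69  66
219   55  52  51  55  48  46  52  53  21  29  38  91 110 104 113 128 242 255  71  65  73
231  254 225 100 254 254 254 254 125  10  26  31  92  92  93 101  96  89 232  69  73  70
243   83  78 193  81  80  79  81  78  58  22  22 185 210  71  80  79  80  76  73  69  70
255   55  65  69  73  73  68  70  69  74  70  67  72  75  79  80  84  76  75  72  72  71
267   74  73  73  74  65  69  73  72  71  73  71  73  72  73  77  75  79  69  68  70  73
196
```

The dark handle strip sits at columns about 244-262, rows 168-243, as predicted to about 3 mm. Descending and closing on its flat faces.

Call:
{"op": "apply_moves", "data": {"series": [[0,0,12,0],[0,0,25,0],[0,0,38,0],[0,0,51,0],[0,0,64,0],[0,0,76,0],[0,0,86,0],[0,0,86,0]]}}

```text
clock: 24.15
eef_pos: [0.603, -0.0229, 0.1155]
orientation: [-3.13, 0.26, 0.005]
contact_force: [-0.6, 0.3, -0.5]
opening: 1.001
```

Call:
{"op": "apply_moves", "data": {"series": [[0,0,0,0],[0,0,0,0],[0,0,0,0],[0,0,0,0],[0,0,0,0],[0,0,0,0],[0,0,0,0],[0,0,0,0]], "hand": -1, "squeeze": 40}}

```text
clock: 24.95
eef_pos: [0.6041, -0.0231, 0.1176]
orientation: [-3.131, 0.26, 0.0]
contact_force: [0.5, -0.0, 0.4]
opening: 0.324
```

Call:
{"op": "apply_moves", "data": {"series": [[0,0,-3,0],[0,0,-8,0],[0,0,-14,0],[0,0,-20,0],[0,0,-26,0],[0,0,-32,0],[0,0,-36,0],[0,0,-36,0]], "squeeze": 60}}

```text
clock: 25.75
eef_pos: [0.6059, -0.0235, 0.1555]
orientation: [3.13, -0.261, 0.007]
contact_force: [0.4, 0.2, -3.1]
opening: 0.123
```

```bash
cat > t2.py <<'E'
from tilt import *
def t2(f):  # jaws along basket x: side wall plane normal is tool y
    s=ctrl.observe(); M=R.from_rotvec(s['orientation']).as_matrix(); p=np.array(s['eef_pos'])
    im=grab('side',f); m=cv2.inRange(cv2.cvtColor(im,cv2.COLOR_RGB2HSV),(100,100,30),(130,255,255))
    z=np.zeros_like(m); z[150:270,220:350]=m[150:270,220:350]
    k,l,st,cc=cv2.connectedComponentsWithStats(z); pts=np.column_stack(np.nonzero(np.isin(l,[i for i in range(1,k) if st[i,4]>25]).T)).astype(np.int32)
    e=cv2.approxPolyDP(cv2.convexHull(pts),2,True)[:,0]
    c=ctrl.get_calibration('side'); T=np.array(c['extrinsics']); n=M[:,1]; o=T[:3,3]; q0=p+n*.0375
    print(s['clock'],p.round(4),np.round(s['contact_force'],1),s['opening'],M[:,0].round(3))
    for a in e:
        d=T[:3,:3]@np.array([(a[0]-c['cx'])/c['fx'],(a[1]-c['cy'])/c['fy'],1]); q=o+d*((q0-o)@n)/(d@n)
        print(a,'along',round(1000*float((q-p)@M[:,0])),'z',round(1000*q[2]))
E
python3 -c "
from t2 import *
t2('v.png')"
```

```text
25.75 [ 0.6059 -0.0235  0.1555] [ 0.4  0.2 -3.1] 0.12262930935829137 [ 0.986 -0.165  0.005]
[323 226] along 64 z 60
[272 225] along -65 z 60
[273 191] along -65 z 175
[297 188] along -8 z 186
[322 191] along 52 z 178
[325 205] along 63 z 132
```

Face grip squared it: opening 11.3 mm, underside at the same height (60 mm) at both ends, ±65 mm about the tool. Centring over the tray and lowering.

Call:
{"op": "apply_moves", "data": {"series": [[-8,1,0,0],[-20,2,0,0],[-34,3,0,0],[-48,4,0,0],[-56,4,2,0],[-59,4,8,0],[-59,4,16,0],[-59,4,22,0]]}}

```text
clock: 26.6
eef_pos: [0.5452, -0.0173, 0.1305]
orientation: [-3.131, 0.26, 0.001]
contact_force: [-0.6, -0.2, -3.1]
opening: 0.125
```

Call:
{"op": "apply_moves", "data": {"series": [[0,0,2,0],[0,0,4,0],[0,0,6,0],[0,0,8,0],[0,0,9,0],[0,0,10,0],[0,0,10,0],[0,0,10,0]]}}

```text
clock: 27.4
eef_pos: [0.5462, -0.0178, 0.1242]
orientation: [3.13, -0.26, 0.003]
contact_force: [-4.0, -1.1, 9.9]
opening: 0.124
```

```bash
python3 -c "
from t2 import *
t2('x.png')"
```

```text
27.4 [ 0.5462 -0.0178  0.1242] [-4.  -1.1  9.9] 0.12430728762551134 [ 0.986 -0.165  0.002]
[298 235] along 62 z 30
[249 234] along -64 z 31
[249 201] along -62 z 146
[277 199] along 5 z 154
[298 202] along 56 z 145
```

On the bars (underside measured 30-31 mm, level). Relieving the press force, then releasing.

Call:
{"op": "apply_moves", "data": {"series": [[0,0,-1,0],[0,0,-2,0],[0,0,-3,0],[0,0,-3,0],[0,0,-3,0],[0,0,-3,0],[0,0,-3,0],[0,0,-3,0]]}}

```text
clock: 28.25
eef_pos: [0.5455, -0.0174, 0.1247]
orientation: [3.131, -0.261, 0.001]
contact_force: [1.4, 0.1, 0.1]
opening: 0.122
```

Call:
{"op": "apply_moves", "data": {"series": [[0,0,0,0],[0,0,0,0],[0,0,0,0],[0,0,0,0],[0,0,0,0],[0,0,0,0],[0,0,0,0],[0,0,0,0]], "hand": 1}}

```text
clock: 29.05
eef_pos: [0.5453, -0.0173, 0.1246]
orientation: [-3.131, 0.261, 0.0]
contact_force: [0.1, 0.3, -0.2]
opening: 0.799
```

```bash
python3 -c "
from t2 import *
t2('y.png')"
```

```text
29.05 [ 0.5453 -0.0173  0.1246] [ 0.1  0.3 -0.2] 0.798923216625063 [ 0.986 -0.165 -0.   ]
[298 236] along 64 z 26
[248 235] along -66 z 26
[249 202] along -62 z 142
[272 197] along -6 z 160
[298 202] along 57 z 145
```

Still level and centred, force zero. Retreating straight up, then a final check of basket, balls and pins.

Call:
{"op": "apply_moves", "data": {"series": [[0,0,0,0],[0,0,0,0],[0,0,0,0],[0,0,-6,0],[0,0,-15,0],[0,0,-30,0],[0,0,-45,0],[0,0,-60,0]]}}

```text
clock: 29.9
eef_pos: [0.5458, -0.0175, 0.1867]
orientation: [3.13, -0.26, 0.002]
contact_force: [-0.6, 0.0, -0.4]
opening: 0.999
```

Call:
{"op": "apply_moves", "data": {"series": [[0,0,-15,0],[0,0,-30,0],[0,0,-45,0],[0,0,-60,0],[0,0,-70,0],[0,0,-70,0],[0,0,-70,0],[0,0,-70,0]]}}

```text
clock: 30.7
eef_pos: [0.5448, -0.0172, 0.2536]
orientation: [-3.13, 0.26, 0.003]
contact_force: [-0.2, 0.1, -0.3]
opening: 0.998
```

```bash
python3 - <<'E'
from t2 import *
t2('z1.png')
# balls: orange blobs in the tray area
for n,sl in(('scene',(180,290,175,305)),('side',(190,265,230,325)),('wrist',(60,330,100,420))):
    im=ctrl.get_image(n); cv2.imwrite('pics/z_%s.png'%n,im[:,:,::-1]); a,b,c,d=sl
    m=cv2.inRange(cv2.cvtColor(im,cv2.COLOR_RGB2HSV),(10,110,60),(24,255,255)); z=np.zeros_like(m); z[a:b,c:d]=m[a:b,c:d]
    k,l,st,cc=cv2.connectedComponentsWithStats(z)
    for i in range(1,k):
        if st[i,4]>=3: print(n,st[i],cc[i].round(1),'floor',ray(n,cc[i],.011).round(3)[:2])
# pins: bright grey blobs inside the yellow bin (scene)
im=cv2.imread('pics/z_scene.png'); hsv=cv2.cvtColor(im,cv2.COLOR_BGR2HSV); Y=cv2.inRange(hsv,(20,110,50),(35,255,255))
k,l,st,cc=cv2.connectedComponentsWithStats(Y); i=1+np.argmax(st[1:,4]); H=np.zeros_like(Y); cv2.fillConvexPoly(H,cv2.convexHull(np.column_stack(np.nonzero((l==i).T)).astype(np.int32)),255)
H=cv2.erode(H,np.ones((7,7)))
m=((hsv[:,:,1]<90)&(H>0)).astype(np.uint8); k,l,st,cc=cv2.connectedComponentsWithStats(m)
B=np.array([.524,.325]); 
for j in range(1,k):
    if st[j,4]>20: print('grey in bin',st[j],ray('scene',cc[j],.015).round(3)[:2]-B)
E
```

```text
30.7 [ 0.5448 -0.0172  0.2536] [-0.2  0.1 -0.3] 0.9984474842576331 [ 0.986 -0.165 -0.002]
[298 202] along 58 z 145
[298 236] along 65 z 26
[248 235] along -65 z 26
[250 202] along -58 z 142
[271 198] along -8 z 156
side [278 218   3   3   8] [278.9 219.1] floor [0.567 0.018]
wrist [264 139   8   8  53] [267.5 142.4] floor [0.567 0.015]
wrist [289 157   7   3  16] [291.9 157.7] floor [ 0.601 -0.014]
wrist [416 215   3   3   4] [416.8 215.8] floor [ 0.793 -0.145]
wrist [416 219   4   4   6] [417.3 220.7] floor [ 0.794 -0.154]
wrist [412 223   4   3   8] [413.8 223.9] floor [ 0.788 -0.159]
wrist [410 225   2   3   4] [410.5 225.8] floor [ 0.783 -0.162]
wrist [413 228   5   3   7] [415.4 228.7] floor [ 0.791 -0.169]
wrist [409 230   2   3   3] [409.3 231. ] floor [ 0.781 -0.171]
wrist [411 234   5   5   7] [412.6 235.7] floor [ 0.786 -0.181]
wrist [411 238   5   8  17] [413.6 241.5] floor [ 0.788 -0.192]
wrist [100 291  11  12 109] [104.3 297. ] floor [ 0.227 -0.214]
wrist [403 291  17  16 182] [412.2 297.3] floor [ 0.786 -0.308]
grey in bin [392 251  32  23 324] [-0.086  0.012]
grey in bin [386 261  31  24 319] [-0.053  0.008]
```

```bash
python3 -c "
from bench import ctrl
print(ctrl.sign_off())"
```

```text
the job is handed in; nothing more can be done
None
```

The job is handed in at about 31 s of the 61 s. My last measurements met every end condition I could check; `sign_off` gives no verdict.

**What I did**
- **Balls:** I gripped the handle by its two ends rather than its flat faces, because the moves cannot tilt the tool and the basket had to be able to pivot. I lifted it about 25 mm above the bars and shook it sideways. Both balls dropped into the tray and both pins stayed in.
- **Pins:** I pressed the basket's underside on the yellow bin's rear wall and both pins rolled out into the bin. The tilt there measured only about 27 degrees, close to the 25 required, so I re-placed the basket and reached about 40.
- **Putting it back:** My first attempt failed. On release the basket slid back and leaned about 20 degrees over the rear bar. I re-gripped the handle by its flat faces, which squared it upright, and set it down again.

**Last checks, by numbers only (my 12 pictures were used up)**
- **Basket:** it stands level and within about 10 mm of the tray's middle. Its underside read 26 mm at both ends, against 30 expected, which I put down to pixel resolution.
- **Balls:** they lie on the tray floor at (0.567, 0.015) and (0.601, -0.014), unmoved since the shake. The wrist camera saw both and the side camera only one. The scene camera saw neither this time, but it had seen both after the shake.
- **Pins:** both are in the yellow bin, the farther one about 86 mm from its centre, next to the wall on the robot's side.
- **Gripper:** it is open, well clear above the basket, with no force on it.

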